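# Feed a standoff rack past a self-closing gate into the measuring bay

### The job

Load the grey rack of brass standoffs into the measuring bay: swing the yellow self-closing gate open towards the waiting rack and hold it open with one fingertip while another fingertip of the same hand pushes the rack by its red upright plate in past the gate's free edge. Then push the rack fully home against the end stop and let the gate swing shut behind it. Only push with the fingers: do not lift the rack, and leave the other parts on the fixture plate where they stand.

Things in the scene. Friction and masses are not known exactly. Their poses are not given: they have to be found in the camera images.
- lane: Fixed aluminium feed lane on a black fixture plate. Origin: its underside (12 mm above the work surface), on the centre line under the shut gate. +x: way in (about the robot's right); +y: hinge side, away from the robot; z up. 6 mm base, x -255 to 120, 120 wide. Two guide rails along x, inner faces at y = -30 and 30, 8 thick, tops at z 20, open at the -x end. Bay: x 0 to 98, starts empty.
- end_stop (a point): Middle of the end stop's pad, facing -x of the lane, at lane (98, 0, 21) mm. The dark stop is 76 mm wide, its top 36 mm above the lane's underside. The rack is home when its front touches this pad: rack origin then at lane x = 56 mm, y = 0, z = 6 mm.
- gate_post (a point): Top of the yellow post opposite the hinge, at lane (0, -38, 84) mm; the post is fixed, 14 (x) x 12 (y) mm. The shut gate's free edge stops 5 mm short of it.
- rack: Loose grey rack block 84 (x) x 56 (y) x 30 mm high, 0.35 to 0.7 kg, between the guide rails (2 mm play a side), outside the gate. Origin: centre of its underside; +x is its front, z up. At x = 26, y = -18, 0, 18 three brass standoffs are fixed in it, 14 mm thick, tops at z 68. Behind its red plate the deck (z 30, so 48 mm above the work surface) is flat and empty. Slides with 1 to 3 N.
- push_plate (a point): Middle of the top edge of the rear (pushed) face of the rack's red upright plate, at rack (-4, 0, 78) mm. The plate stands across the rack: 8 mm thick (x -4 to 4), 40 mm wide (y -20 to 20), from the deck at z 30 to z 78 of the rack.
- gate (a joint): Gate angle, rad: 0 shut squarely across the lane, up to 2.3. It opens only towards -x of the lane (to the waiting rack), so the rack cannot push it open; at 1.57 it points along -x beside the lane, beyond that it leans outwards. A spring always shuts it (0.05 N m shut, 0.13 at 2.3), in under 1 s if free. A rack whose front is past the open gate's free edge keeps it from shutting.
- gate_leaf: The gate's leaf: yellow frame, clear pane, black nose roller. Origin: on the hinge axis, level with the lane's underside. It runs along its own -y to 71 mm from the hinge axis, 6 mm thick (x -3 to 3; roller at the free edge 10 mm), z 24 to 84. Its +x face looks into the bay when shut, and to the lane's centre line when open: press this face to open and hold it.
- gate_edge (a point): Top of the gate's free edge, on the leaf 71 mm from the hinge axis and 84 mm above the lane's underside.
- hinge_axis (a point): Point on the vertical hinge axis at lane (0, 44, 84) mm, fixed to the lane. The spring barrel around the axis has a radius of 8 mm and ends at z 88.
- standoff: Bystander: loose brass standoff standing on the fixture plate beside the lane, 22 mm diameter, 58 mm high. Origin: centre of its underside.
- vee_block: Bystander: loose steel vee block on the fixture plate beside the lane, 50 x 50 x 40 mm. Origin: centre of its underside.
- ring_gauge: Bystander: loose dark steel ring gauge lying on the fixture plate beside the lane, 52 mm diameter, 26 mm bore, 20 mm high. Origin: centre of its underside.
Mind the look-alikes: they are no part of the job. Several things have the shape of the rack; the one meant has the colours described above.

How it is judged:
On the way:
1. the fingers hold the gate open (over 1.2 rad) and at the same time push the rack, with its front past the open gate's free edge (contact force between the fingers and gate_leaf above 0.2 N and contact force between the fingers and rack above 0.2 N and value of joint gate above 1.2 rad and x of rack in the frame of lane above -0.11 m), for 0.1 s.
At the end, for the whole second after the job is handed in: The rack stands flat and at rest in the lane, home against the end stop (within 3 mm), and the gate is shut behind it (within 0.06 rad) (x of rack in the frame of lane above 0.053 m and z of rack in the frame of lane below 0.009 m and angle between rack's own z axis and vertical below 0.05 rad and linear speed of rack below 0.01 m/s and value of joint gate below 0.06 rad); the robot touches nothing.
It fails at once if the rack is lifted or tipped (z of rack in the frame of lane above 0.016 m or angle between rack's own z axis and vertical above 0.25 rad).
It fails at once if a bystander part is moved more than 15 mm or knocked over (distance of any of standoff, vee_block, ring_gauge from where it was at the start of the episode above 0.015 m or angle between standoff's own z axis and vertical above 0.5 rad).
It also fails if it takes over 67 s, if anything falls off the work surface, if the arm or the gripper's body presses on something with over 40 N, if the wrist force passes 120 N, or if a joint passes its speed limit or range.

### The arm

A 6-joint arm with a two-finger parallel gripper is mounted at the origin on the work surface. World frame = base frame: x ahead of the robot, y to its left, z up, the work surface at z = 0. Lengths are in m, angles in rad, forces in N, time in s.
With the tool pointing down it reaches from about 0.275 to 1 m from the base axis. Payload 8.4 kg.
Tool frame: the origin (TCP) lies between the finger pads; the fingertips stand 8 mm ahead of it and the grasp point (between the pads) lies 11 mm behind it; z points along the fingers, y is the direction in which the jaws open and shut (so a half turn about z gives the same grasp; the last joint's range is limited). The gripper opens to 85 mm and grips with 20 to 120 N. Pads are 22 mm wide; open, the fingers measure 114 mm over their backs; the gripper's body (76 mm by 85 mm) begins 54 mm behind the grasp point. The pads swing forward as they close: fully open they stand 13 mm farther back than shut.
Start: joints at [1.136, 0.353, 1.633, -0, 1.155, -0.002], TCP at [0.262, 0.567, 0.239] pointing down, gripper open.
Joint ranges: [-2.63, 2.63], [-0.92, 2.1], [0.06, 2.66], [-1.3, 4.44], [0, 2.69], [-3.02, 3.02]. Speed limits (rad/s): [2.22, 2.22, 2.79, 3.14, 3.14, 3.14].

### API

Orientations are given as a unit quaternion [w, x, y, z].
In Python, from bench import robot gives the robot as it stands. The module is installed in compiled form; this text tells all that it offers.
- The arm moves only by the tool move_arm, never from a script. Its argument "steps" is a list of rows, each an object with "translation": the shift along the world's x, y, z in cm, a list of three; "turn": the turn about the world's z in rad. In form: [{"translation": [tx, ty, tz], "turn": turn}, ...]. A call has 1 to 10 rows; each row is the pose to reach, as a shift and turn from the pose commanded when the call began; what a row does not reach only later rows make up. A row lasts 1/10 s, in which the tool goes at most 50 mm and 8.59 degrees, less where a joint would pass 70% of its speed; a pose out of reach is approached as far as the arm can. A call with a gripper value outside its range is refused whole. "grip" is the opening, from 0 (shut) to 1 (fully open), set as the call begins (left out, the last holds). The fingers move at their own pace and stop on an object; the grip force is fixed at half the most. Time passes only in rows, so rows that repeat a pose let the fingers close. It gives the time, the measured TCP pose, the force and the opening at its end, in the units of the state.
- robot.observe(): the state, without advancing time (a new reading comes with each control period).
- robot.grab_frame(name): name is "side" or "top"; returns (picture, depth): 400x640x3 uint8, red, green, blue; 400x640 float32, m along the optical axis (not along the pixel's ray), 0 where there is no reading.
- robot.camera_model(name): a dict with "fov_y" (degrees; the focal length in pixels is half the picture's height over the tangent of half this angle, whatever the lens; pixels are square), "cx", "cy" (the principal point, pixels), "extrinsics" (4x4, takes a point from world to camera coordinates). Camera axes: x right, y up, looking along -z (the intrinsics and any distortion apply to the point x, -y, -z); pixel columns grow to the right and rows downward; lengths in m; the calibration is good to about 2 mm. A picture is of the moment at which its call begins. camera_model takes no time and is no camera call.
- robot.sign_off(): hands the job in, once; it reports no verdict.
The state is a dict: "clock": time; "joint_pos": joint angles; "dq": joint speeds; "tau": joint torques, N m; "ee_pos": TCP position; "orientation": TCP orientation; "force": force on the tool from outside, world axes, zero at the start; "moment": the same for the moment, N m; "finger_gap": finger opening in m.
Only numpy, scipy, OpenCV 4.12 (cv2) and the standard library are available. Lean on these libraries where they do the work, as an engineer would, in place of code of your own. Each camera call takes 0.05 s, during which the arm holds its last target.

## Working session

There is one attempt and no reset: what is moved stays moved. The work goes in short steps, Python scripts to look and compute and a tool call to move; the robot and the scene stay as the last step left them, time stands still between calls to the robot, and variables do not carry over. Pictures are saved under pics/ and viewed, and the job is handed in when it is done.

Besides the shell and the picture viewer there is one more tool, called as name(argument=value, ...), one argument or row to a line, values as JSON. move_arm: Moves the arm, as the interface text tells. Its arguments: {"type":"object","properties":{"steps":{"type":"array"},"grip":{"type":"number"}},"required":["steps"]}

```bash
mkdir -p pics; python3 - <<'E'
from bench import robot
import cv2,numpy as np
for n in("side","top"):
    p,d=robot.grab_frame(n); cv2.imwrite(f"pics/{n}0.png",p[:,:,::-1]); np.savez(f"{n}0.npz",p=p,d=d)
    print(n,robot.camera_model(n), d.min(),d.max())
print(robot.observe())
E
```

```text
side {'fov_y': 54.7205594600713, 'cx': 318.03660912367013, 'cy': 199.76193788051387, 'extrinsics': array([[ 0.98740367, -0.15630688, -0.02453872, -0.407466  ],
       [ 0.10812204,  0.553358  ,  0.82589621, -0.2294483 ],
       [-0.11551456, -0.81814613,  0.56328794, -0.65101173],
       [ 0.        ,  0.        ,  0.        ,  1.        ]])} 0.0 2.8424757
top {'fov_y': 57.51771028571074, 'cx': 320.99406135630653, 'cy': 204.74460079911583, 'extrinsics': array([[ 0.01645136, -0.9998154 , -0.00992605,  0.20192912],
       [ 0.99267165,  0.01514356,  0.11989027, -0.4564274 ],
       [-0.11971782, -0.01182567,  0.99273753, -0.89619095],
       [ 0.        ,  0.        ,  0.        ,  1.        ]])} 0.0 1.8642471
{'clock': 0.1, 'joint_pos': array([ 1.13561780e+00,  3.53567360e-01,  1.63408838e+00, -3.03074538e-05,
        1.15519473e+00, -2.34966672e-03]), 'dq': array([-0.00122337, -0.00247225, -0.00118659, -0.00095862, -0.00031351,
       -0.00044515]), 'tau': array([ 1.37478841e-03, -6.06364560e+01, -3.42821002e+01,  1.74586271e-04,
        4.02699370e-03,  1.47666856e-05]), 'ee_pos': array([0.26194807, 0.56698191, 0.2386317 ]), 'orientation': array([-1.22957690e-04,  2.14723052e-01,  9.76674775e-01, -6.16924708e-04]), 'force': array([0.54161108, 0.44140769, 0.14356428]), 'moment': array([-0.02534286, -0.03001885, -0.00486424]), 'finger_gap': 0.08540546958927665}
```

View pics/side0.png

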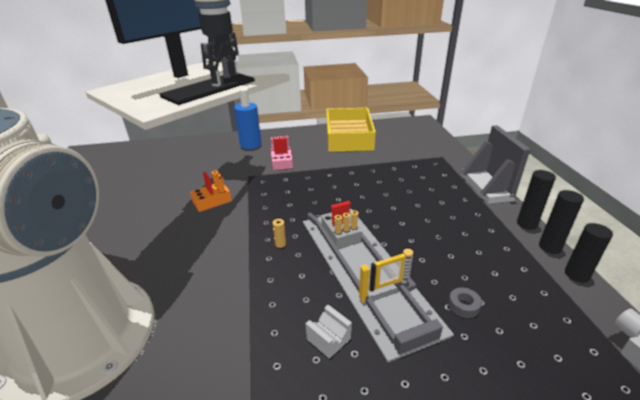

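View pics/top0.png

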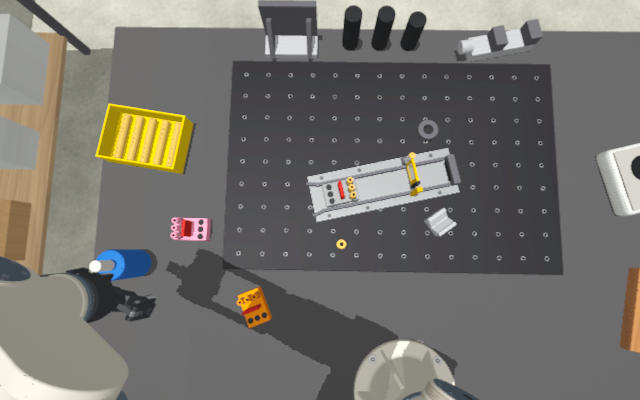

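The side view shows the lane from about (310,215) to (450,335). The gate is at (387,272), and the grey rack with its red plate is at (342,215). There are three rack look-alikes in top view: grey in the lane (340,190), pink (190,228) and orange (255,305). Only the grey one, standing between the rails, fits the description. I'll confirm that with an enlarged crop.

```bash
cat > h.py <<'E'
import numpy as np,cv2
from bench import robot
def cam(n):
    m=robot.camera_model(n); f=200/np.tan(np.radians(m["fov_y"])/2); return f,m["cx"],m["cy"],np.array(m["extrinsics"])
def proj(n,P):
    f,cx,cy,E=cam(n); P=np.atleast_2d(P); c=P@E[:3,:3].T+E[:3,3]
    return np.c_[cx+f*c[:,0]/-c[:,2], cy-f*c[:,1]/-c[:,2]]
def unproj(n,uv,d):
    f,cx,cy,E=cam(n); uv=np.atleast_2d(uv).astype(float); d=np.atleast_1d(d)
    c=np.c_[(uv[:,0]-cx)/f*d,-(uv[:,1]-cy)/f*d,-d]
    return (c-E[:3,3])@E[:3,:3]
def cloud(n,d):
    v,u=np.mgrid[0:400,0:640]; return unproj(n,np.c_[u.ravel(),v.ravel()],d.ravel()).reshape(400,640,3)
E
python3 - <<'E'
from h import *
a=np.load("top0.npz");p=a["p"];d=a["d"]
b=np.load("side0.npz")
c1=cv2.resize(p[140:260,300:470,::-1],None,fx=4.4,fy=4.4,interpolation=cv2.INTER_CUBIC)
cv2.imwrite("pics/topcrop.png",c1)
c2=cv2.resize(b["p"][190:360,280:480,::-1],None,fx=3.5,fy=3.5,interpolation=cv2.INTER_CUBIC)
cv2.imwrite("pics/sidecrop.png",c2)
for n,a in(("top",a),("side",b)):
    C=cloud(n,a["d"]); p=a["p"].astype(int)
    ok=(a["d"]>0)
    M=ok&(np.abs(C[...,2])<.02)&(C[...,0]>.2)&(C[...,0]<.9)
    print(n,"plate z",np.percentile(C[M][:,2],[5,50,95]))
    hsv=cv2.cvtColor(a["p"],cv2.COLOR_RGB2HSV)
    red=((hsv[...,0]<6)|(hsv[...,0]>174))&(hsv[...,1]>170)&(hsv[...,2]>80)&ok
    yel=(hsv[...,0]>18)&(hsv[...,0]<30)&(hsv[...,1]>170)&(hsv[...,2]>120)&ok
    for nm,m in(("red",red),("yel",yel)):
        k,l,s,ce=cv2.connectedComponentsWithStats(m.astype(np.uint8))
        for i in range(1,k):
            if s[i,4]>12:
                q=C[l==i]; print(nm,s[i],q.min(0).round(3),np.median(q,0).round(3),q.max(0).round(3))
E
```

```text
top plate z [-0.00275118  0.00878754  0.01484074]
red [338 181   6  18  55] [0.466 0.156 0.064] [0.481 0.162 0.095] [0.503 0.169 0.099]
red [181 220  11  16 140] [0.369 0.535 0.031] [0.387 0.537 0.063] [0.405 0.542 0.082]
red [242 305  19  10  58] [0.189 0.353 0.04 ] [0.201 0.367 0.077] [0.208 0.388 0.081]
yel [  96  104   97   70 3398] [ 0.535  0.56  -0.005] [0.626 0.681 0.024] [0.701 0.777 0.063]
yel [406 159  13  26  84] [ 0.506 -0.032  0.019] [ 0.529 -0.013  0.094] [ 0.56  -0.003  0.1  ]
yel [411 187  12   9  59] [ 0.481 -0.045  0.025] [ 0.484 -0.019  0.083] [ 0.496 -0.015  0.098]
yel [238 288  20  22 128] [0.192 0.363 0.026] [0.222 0.389 0.03 ] [0.243 0.408 0.072]
side plate z [-0.00093472  0.01156131  0.01702179]
red [274 138  13  15 172] [0.372 0.531 0.033] [0.389 0.536 0.056] [0.407 0.541 0.078]
red [204 172   9  22  89] [0.191 0.35  0.034] [0.201 0.36  0.059] [0.209 0.385 0.079]
red [332 201  18  23 196] [0.468 0.153 0.01 ] [0.486 0.159 0.087] [0.528 0.289 0.097]
yel [ 327  108   48   43 1344] [ 0.538  0.558 -0.001] [0.618 0.578 0.035] [0.702 0.778 0.062]
yel [375 254  31  34 275] [ 0.508 -0.024  0.012] [ 0.532 -0.015  0.088] [0.594 0.083 0.097]
yel [360 266   9  36 229] [ 0.483 -0.031  0.021] [ 0.487 -0.029  0.065] [ 0.494 -0.019  0.097]
```

```bash
ls pics
```

```text
side0.png
sidecrop.png
top0.png
topcrop.png
```

View pics/topcrop.png

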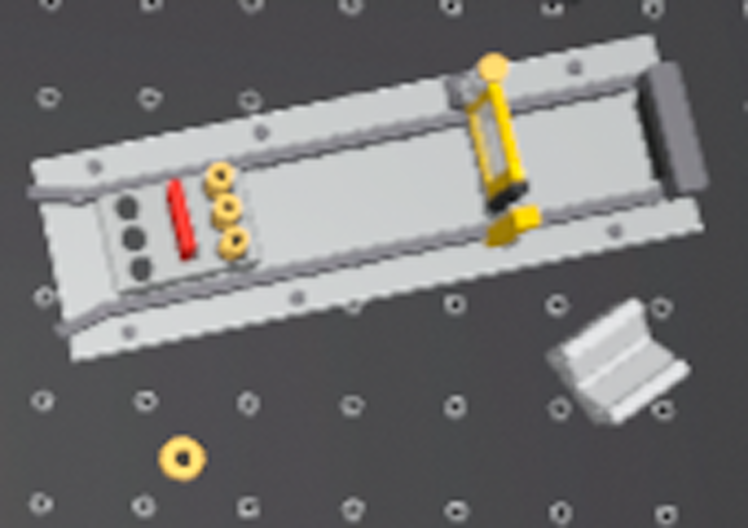

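View pics/sidecrop.png

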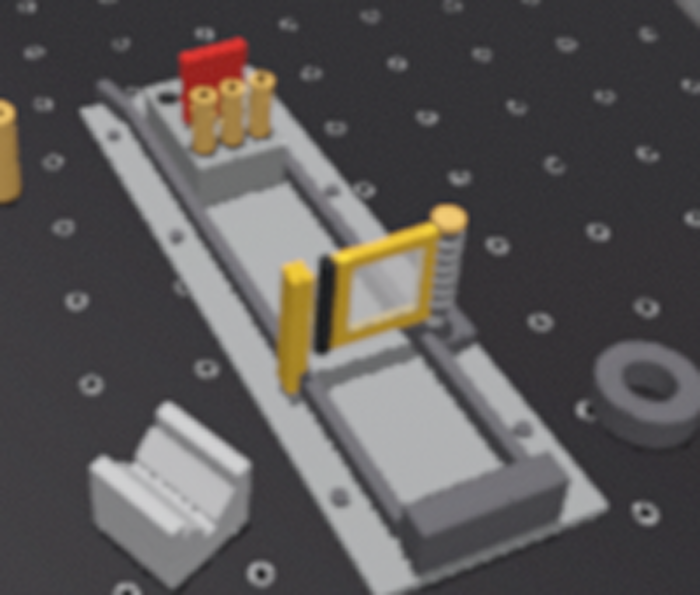

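The crops confirm it: the grey rack with the red plate and three brass standoffs stands in the lane. Next I'll fit the lane pose from keypoints in both views.

```bash
cat >> h.py <<'E'
def lane2w(pose,P):
    x,y,z,th=pose; P=np.atleast_2d(P).astype(float)/1000
    c,s=np.cos(th),np.sin(th)
    return np.c_[x+c*P[:,0]-s*P[:,1], y+s*P[:,0]+c*P[:,1], z+P[:,2]]
E
cat > fit.py <<'E'
from h import *
from scipy.optimize import least_squares
T=[((33,160),(-255,60,6)),((70,360),(-255,-60,6)),((703,230),(120,-60,6)),((655,37),(120,60,6)),((493,67),(0,44,88))]
S=[((80,110),(-255,-60,6)),((608,505),(120,60,6)),((449,217),(0,44,88)),((296,266),(0,-38,84))]
def o(c,s,off): return (np.array(c)+.5)/s-.5+off
uvT=np.array([o(c,4.4,(300,140)) for c,_ in T]);uvS=np.array([o(c,3.5,(280,190)) for c,_ in S])
PT=np.array([p for _,p in T]);PS=np.array([p for _,p in S])
def res(q,split=False):
    a=proj("top",lane2w(q,PT))-uvT;b=proj("side",lane2w(q,PS))-uvS
    return np.r_[a.ravel(),b.ravel()]
x0=[.54,-.0,.012,-1.4]
r=least_squares(res,x0,loss="soft_l1"); print(r.x.round(4),np.degrees(r.x[3])); print(res(r.x).reshape(-1,2).round(1))
L=r.x; np.save("lane.npy",L)
# rack via red top edge both views
sc=3.5
uv=[("top",o((172,181),4.4,(300,140))),("top",o((187,259),4.4,(300,140))),]
# use depth: red points top z
for n in("top","side"):
    a=np.load(n+"0.npz");C=cloud(n,a["d"]);hsv=cv2.cvtColor(a["p"],cv2.COLOR_RGB2HSV)
    red=((hsv[...,0]<6)|(hsv[...,0]>174))&(hsv[...,1]>150)&(a["d"]>0)
    red&=(C[...,0]>.45)&(C[...,0]<.52)&(C[...,1]>.14)&(C[...,1]<.18)
    P=C[red]; d=P-L[:3];c,s=np.cos(L[3]),np.sin(L[3])
    l=np.c_[c*d[:,0]+s*d[:,1],-s*d[:,0]+c*d[:,1],d[:,2]]*1000
    print(n,"red lane",np.percentile(l,[2,25,50,75,98],axis=0).round(1).tolist())
for rx in(-205,-200,-195,-190,-185):
    print(rx,[(((proj(n,lane2w(L,[(rx-4,-20,84),(rx-4,20,84),(rx+4,20,84),(rx+4,-20,84),(rx+42,-28,36),(rx+26,0,74)]))-off+.5)*s-.5).round(0).tolist()) for n,s,off in(("top",4.4,(300,140)),("side",3.5,(280,190)))])
E
python3 fit.py
```

```text
[ 0.5255 -0.0149  0.0133 -1.3531] -77.52971964691079
[[-0.2 -0.1]
 [ 0.5 -0.2]
 [-0.   0. ]
 [-0.4 -0.7]
 [ 0.3 -0.7]
 [-0.4 -0.6]
 [-1.1  0.4]
 [-0.1 -0.4]
 [ 0.2  0.6]]
top red lane [[-186.3, -20.5, 55.2], [-184.5, -13.4, 80.5], [-182.3, -4.0, 81.4], [-180.4, 5.6, 82.9], [-178.5, 15.6, 84.3]]
side red lane [[-184.1, -18.0, 48.5], [-179.3, -11.7, 67.6], [-178.0, -1.6, 74.1], [-177.2, 8.9, 80.8], [-175.8, 19.0, 83.5]]
-205 [[[138.0, 258.0], [123.0, 185.0], [138.0, 182.0], [153.0, 255.0], [220.0, 267.0], [185.0, 213.0]], [[162.0, 30.0], [223.0, 15.0], [229.0, 22.0], [167.0, 37.0], [180.0, 142.0], [213.0, 63.0]]]
-200 [[[148.0, 256.0], [132.0, 183.0], [147.0, 181.0], [162.0, 253.0], [228.0, 265.0], [194.0, 211.0]], [[165.0, 35.0], [227.0, 20.0], [233.0, 26.0], [170.0, 42.0], [184.0, 147.0], [217.0, 68.0]]]
-195 [[[157.0, 254.0], [142.0, 182.0], [156.0, 179.0], [171.0, 251.0], [237.0, 263.0], [203.0, 210.0]], [[168.0, 39.0], [230.0, 24.0], [236.0, 31.0], [174.0, 46.0], [187.0, 152.0], [221.0, 72.0]]]
-190 [[[166.0, 252.0], [151.0, 180.0], [165.0, 177.0], [181.0, 249.0], [246.0, 262.0], [212.0, 208.0]], [[172.0, 44.0], [234.0, 28.0], [240.0, 35.0], [177.0, 51.0], [191.0, 157.0], [224.0, 77.0]]]
-185 [[[175.0, 250.0], [160.0, 178.0], [174.0, 175.0], [190.0, 247.0], [254.0, 260.0], [221.0, 206.0]], [[175.0, 48.0], [238.0, 33.0], [243.0, 40.0], [180.0, 55.0], [194.0, 162.0], [228.0, 82.0]]]
```

```bash
cat > plan.py <<'E'
from h import *
def rect(c,phi,hx,hy):
    return (tuple(map(float,c)),(2*hx,2*hy),float(np.degrees(phi)))
def poly(r): return cv2.boxPoints(r)
def dist(r1,r2):
    if cv2.rotatedRectangleIntersection(r1,r2)[0]: return -1
    p,q=poly(r1),poly(r2)
    return min([-cv2.pointPolygonTest(q,tuple(map(float,v)),True) for v in p]+[-cv2.pointPolygonTest(p,tuple(map(float,v)),True) for v in q])
H=np.array([0,44.])
def Acen(th,r,phi,ht=7.25,hw=11):
    n=np.array([np.cos(th),-np.sin(th)]); a=phi+th
    off=3+ht*abs(np.cos(a))+hw*abs(np.sin(a))
    return H+r*np.array([-np.sin(th),-np.cos(th)])+n*off
def check(A,phi,gap,xr,th):
    u=np.array([np.cos(phi),np.sin(phi)]); B=A-(gap+14.5)*u
    ra,rb=rect(A,phi,7.25,11),rect(B,phi,7.25,11)
    plate=rect((xr,0),0,4,20); st=rect((xr+26,0),0,7,25); post=rect((0,-38),0,7,6); barrel=rect(H,0,8,8)
    return B,{"B-plate":dist(rb,plate),"B-st":dist(rb,st),"B-post":dist(rb,post),"A-st":dist(ra,st),"A-post":dist(ra,post),"A-bar":dist(ra,barrel)}
E
cat > run.py <<'E'
from plan import *
gap=80;xr=-125
L=np.load("lane.npy")
key=[(0,39,50),(.3,42,50),(.6,46,48),(.9,52,45),(1.2,58,38),(1.4,62,32),(1.55,66,26),(1.65,67,20),(1.65,66,16)]
for th,r,ph in key:
    p=np.radians(ph);A=Acen(th,r,p);B,c=check(A,p,gap,xr,th)
    C=(A+B)/2; w=lane2w(L,[*C,0])[0][:2]
    print(th,r,ph,"A",A.round(0),"B",B.round(0),"C",C.round(1),"w",(w*100).round(1),"yaw",round(ph+np.degrees(L[3]),1),{k:round(float(v)) for k,v in c.items()})
E
python3 run.py
python3 - <<'E'
from h import *
L=np.load("lane.npy")
f=lambda uv:None
# bystander positions by depth, top
a=np.load("top0.npz");C=cloud("top",a["d"])
c,s=np.cos(L[3]),np.sin(L[3])
for n,(u,v) in dict(standoff=(341,241),vee=(440,222),ring=(428,124)).items():
    P=C[v-8:v+9,u-10:u+11].reshape(-1,3);P=P[P[:,2]>.028];P=P.mean(0);d=P-L[:3]
    print(n,P.round(3),(np.array([c*d[0]+s*d[1],-s*d[0]+c*d[1]])*1000).round())
E
```

```text
0 39 50 A [16.  5.] B [-45. -67.] C [-14.3 -31.2] w [49.2 -0.8] yaw -27.5 {'B-plate': 78, 'B-st': 53, 'B-post': 35, 'A-st': 95, 'A-post': 28, 'A-bar': 19}
0.3 42 50 A [ 3. -1.] B [-58. -73.] C [-27.5 -37. ] w [48.3  0.4] yaw -27.5 {'B-plate': 72, 'B-st': 47, 'B-post': 49, 'A-st': 82, 'A-post': 19, 'A-bar': 24}
0.6 46 48 A [-14.  -2.] B [-77. -73.] C [-45.3 -37.5] w [47.9  2.1] yaw -29.5 {'B-plate': 57, 'B-st': 37, 'B-post': 65, 'A-st': 65, 'A-post': 17, 'A-bar': 27}
0.9 52 45 A [-32.   0.] B [-98. -67.] C [-65.  -33.3] w [47.9  4.1] yaw -32.5 {'B-plate': 39, 'B-st': 29, 'B-post': 82, 'A-st': 48, 'A-post': 29, 'A-bar': 35}
1.2 58 38 A [-48.   8.] B [-123.  -50.] C [-85.6 -20.7] w [48.7  6.4] yaw -39.5 {'B-plate': 17, 'B-st': 21, 'B-post': 104, 'A-st': 31, 'A-post': 46, 'A-bar': 42}
1.4 62 32 A [-58.  18.] B [-139.  -32.] C [-98.5  -7.3] w [49.7  8. ] yaw -45.5 {'B-plate': 7, 'B-st': 24, 'B-post': 120, 'A-st': 22, 'A-post': 59, 'A-bar': 45}
1.55 66 26 A [-66.  27.] B [-151.  -15.] C [-108.1    5.9] w [50.8  9.2] yaw -51.5 {'B-plate': 10, 'B-st': 33, 'B-post': 133, 'A-st': 17, 'A-post': 70, 'A-bar': 49}
1.65 67 20 A [-68.  33.] B [-157.    1.] C [-112.5   17.2] w [51.8  9.9] yaw -57.5 {'B-plate': 17, 'B-st': 40, 'B-post': 142, 'A-st': 18, 'A-post': 76, 'A-bar': 51}
1.65 66 16 A [-67.  33.] B [-158.    7.] C [-112.5   20.4] w [52.1  9.9] yaw -61.5 {'B-plate': 19, 'B-st': 42, 'B-post': 144, 'A-st': 19, 'A-post': 76, 'A-bar': 50}
standoff [0.356 0.161 0.081] [-209. -128.]
vee [ 0.412 -0.084  0.046] [  43. -126.]
ring [ 0.663 -0.063  0.031] [ 77. 124.]
```

move_arm(
  steps=[
    {"translation": [3,-5,0],"turn": -0.12},
    {"translation": [6,-9,0],"turn": -0.25},
    {"translation": [8.5,-13.5,0],"turn": -0.38},
    {"translation": [11,-18,0],"turn": -0.51},
    {"translation": [13.5,-22.5,0],"turn": -0.64},
    {"translation": [16,-27,0],"turn": -0.77},
    {"translation": [18.5,-31.5,0],"turn": -0.9},
    {"translation": [21,-36,0],"turn": -0.92},
    {"translation": [22,-38.4,0],"turn": -0.92},
    {"translation": [22,-38.4,0],"turn": -0.92},
  ],
  grip=0,
)

```text
clock: 1.1
ee_pos: [0.4837, 0.1792, 0.2391]
orientation: [0.001, 0.628, 0.778, -0.0]
force: [-0.7, 0.7, 0.5]
finger_gap: 0.0002
```

move_arm(
  steps=[
    {"translation": [0,0,-4]},
    {"translation": [0,0,-8]},
    {"translation": [0,0,-10]},
    {"translation": [0,0,-10]},
  ],
)

```text
invalid input
```

```bash
cat >> h.py <<'E'
def shot(tag,boxes):
    out={}
    for n in("top","side"):
        p,d=robot.grab_frame(n); out[n]=(p,d)
        if n in boxes:
            x0,y0,x1,y1,s=boxes[n]
            cv2.imwrite(f"pics/{tag}_{n}.png",cv2.resize(p[y0:y1,x0:x1,::-1],None,fx=s,fy=s,interpolation=cv2.INTER_CUBIC))
    return out
def w2lane(L,P):
    d=np.atleast_2d(P)-L[:3];c,s=np.cos(L[3]),np.sin(L[3])
    return np.c_[c*d[:,0]+s*d[:,1],-s*d[:,0]+c*d[:,1],d[:,2]]*1000
def tcp(L):
    o=robot.observe(); q=o["orientation"]; yaw=np.arctan2(q[2]**2-q[1]**2+q[0]**2-q[3]**2,2*(q[1]*q[2]-q[0]*q[3]))
    l=w2lane(L,o["ee_pos"])[0]
    print("t",round(o["clock"],2),"tcp lane",l.round(1),"z",o["ee_pos"][2].round(4),"jaw lane deg",np.degrees(yaw-L[3]).round(1),"F",o["force"].round(1),"gap",round(o["finger_gap"],4))
E
python3 - <<'E'
from h import *
L=np.load("lane.npy"); tcp(L)
shot("a",dict(top=(280,130,460,260,4.2),side=(260,110,460,310,3)))
E
```

```text
t 1.1 tcp lane [-198.5    1.1  225.8] z 0.2391 jaw lane deg 89.8 F [-0.7  0.7  0.5] gap 0.0002
```

View pics/a_top.png

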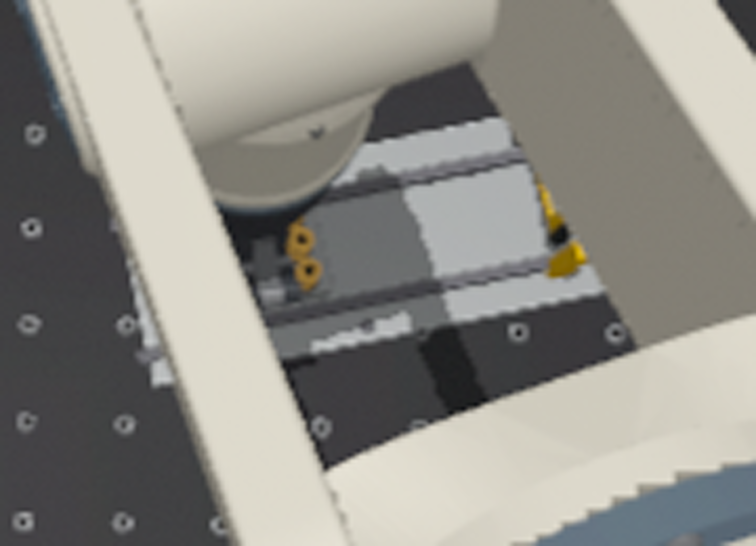

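View pics/a_side.png

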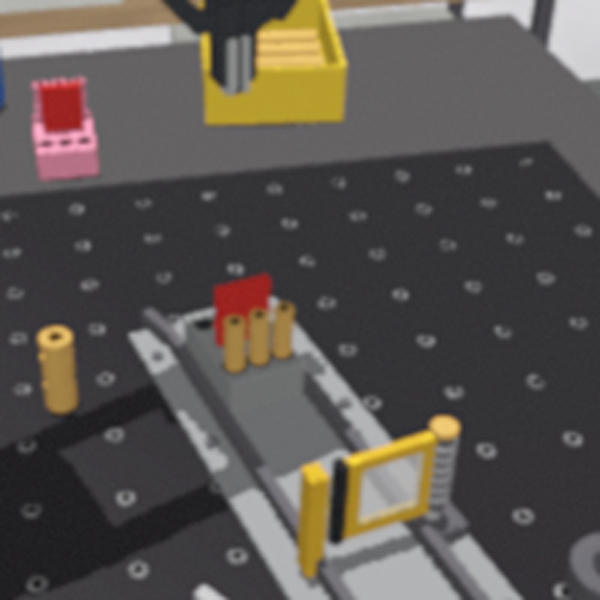

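Side view: the shut fingertips are at about crop (235,92), behind the red plate at (243,305). The last call was refused because its rows had no "turn". I'll resend it.

move_arm(
  steps=[
    {"translation": [0,0,-4],"turn": 0},
    {"translation": [0,0,-8],"turn": 0},
    {"translation": [0,0,-12],"turn": 0},
    {"translation": [0,0,-12],"turn": 0},
    {"translation": [0,0,-12],"turn": 0},
  ],
)

```text
clock: 1.7
ee_pos: [0.4816, 0.1843, 0.1195]
orientation: [-0.0, 0.625, 0.78, -0.001]
force: [0.1, -0.2, 1.1]
finger_gap: 0.0002
```

```bash
python3 - <<'E'
from h import *
L=np.load("lane.npy"); tcp(L)
o=robot.observe()["ee_pos"]
print(proj("side",[o,o-[0,0,.008]]))
shot("b",dict(side=(290,130,430,250,5)))
tcp(L)
E
```

```text
t 1.7 tcp lane [-2.039e+02  1.000e-01  1.062e+02] z 0.1195 jaw lane deg 90.1 F [ 0.1 -0.2  1.1] gap 0.0002
[[335.78675717 188.38219593]
 [335.78157859 191.66049048]]
t 1.8 tcp lane [-203.8    1.8  107.9] z 0.1212 jaw lane deg 90.1 F [ 0.3 -0.   0.1] gap -0.0002
```

View pics/b_side.png

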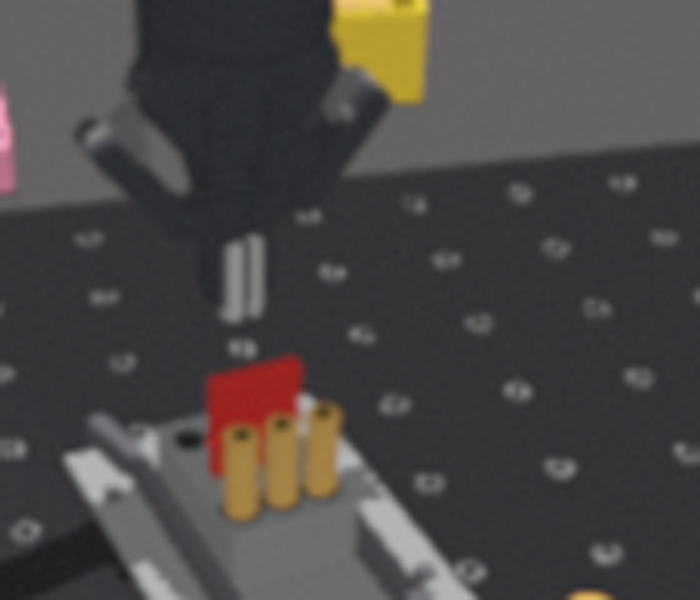

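move_arm(
  steps=[
    {"translation": [0,0,-3],"turn": 0},
    {"translation": [0,0,-5],"turn": 0},
    {"translation": [0,0,-5.4],"turn": 0},
    {"translation": [0,0,-5.4],"turn": 0},
  ],
)

```text
clock: 2.2
ee_pos: [0.4828, 0.1838, 0.0664]
orientation: [0.0, 0.626, 0.78, 0.0]
force: [1.0, -0.1, 0.3]
finger_gap: 0.0004
```

```bash
python3 - <<'E'
from h import *
L=np.load("lane.npy"); tcp(L)
shot("c",dict(side=(290,130,430,250,5)))
for d in(60,65,70): print(d, (lane2w(L,[-203+d,0,0])-lane2w(L,[-203,0,0]))*100)
E
```

```text
t 2.2 tcp lane [-203.2    1.2   53.1] z 0.0664 jaw lane deg 90.0 F [ 1.  -0.1  0.3] gap 0.0004
60 [[ 1.29559905 -5.85844887  0.        ]]
65 [[ 1.40356563 -6.34665294  0.        ]]
70 [[ 1.51153222 -6.83485701  0.        ]]
```

View pics/c_side.png

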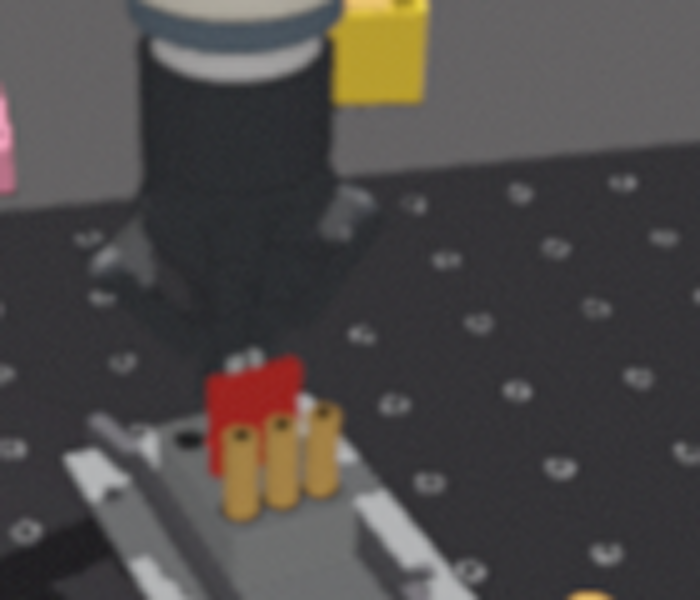

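Side view: the fingers are now behind the red plate (crop 255,415), with no contact yet. I'll pre-push the rack 63 mm along the lane.

move_arm(
  steps=[
    {"translation": [0.15,-0.7,0],"turn": 0},
    {"translation": [0.3,-1.4,0],"turn": 0},
    {"translation": [0.46,-2.1,0],"turn": 0},
    {"translation": [0.62,-2.8,0],"turn": 0},
    {"translation": [0.77,-3.5,0],"turn": 0},
    {"translation": [0.93,-4.2,0],"turn": 0},
    {"translation": [1.08,-4.9,0],"turn": 0},
    {"translation": [1.22,-5.5,0],"turn": 0},
    {"translation": [1.32,-5.95,0],"turn": 0},
    {"translation": [1.36,-6.15,0],"turn": 0},
  ],
)

```text
clock: 3.3
ee_pos: [0.4958, 0.1214, 0.0653]
orientation: [-0.0, 0.626, 0.78, -0.0]
force: [0.0, 2.4, 1.4]
finger_gap: -0.0001
```

```bash
cat >> h.py <<'E'
def rackx(L,out):
    # red pixels of rack in side depth -> lane
    for n in out:
        p,d=out[n];C=cloud(n,d);hsv=cv2.cvtColor(p,cv2.COLOR_RGB2HSV)
        m=((hsv[...,0]<6)|(hsv[...,0]>174))&(hsv[...,1]>150)&(d>0)
        l=w2lane(L,C.reshape(-1,3)); k=m.ravel()&(np.abs(l[:,1])<30)&(l[:,2]>40)&(l[:,2]<95)&(l[:,0]>-230)&(l[:,0]<90)
        if k.sum()>5: print(n,k.sum(),"red front x/y/z",np.percentile(l[k],[5,50,95],axis=0).round(1).tolist())
E
python3 - <<'E'
from h import *
L=np.load("lane.npy"); tcp(L)
rackx(L,shot("d",dict(side=(300,170,440,290,5))))
tcp(L)
E
```

```text
t 3.3 tcp lane [-139.5    0.5   52. ] z 0.0653 jaw lane deg 90.0 F [0.  2.4 1.4] gap -0.0001
side 235 red front x/y/z [[-124.6, -19.5, 50.0], [-120.0, -4.1, 73.0], [-118.4, 15.4, 83.1]]
t 3.4 tcp lane [-139.5    0.4   51.9] z 0.0652 jaw lane deg 90.0 F [ 0.6 -0.8  1.4] gap -0.0001
```

View pics/d_side.png

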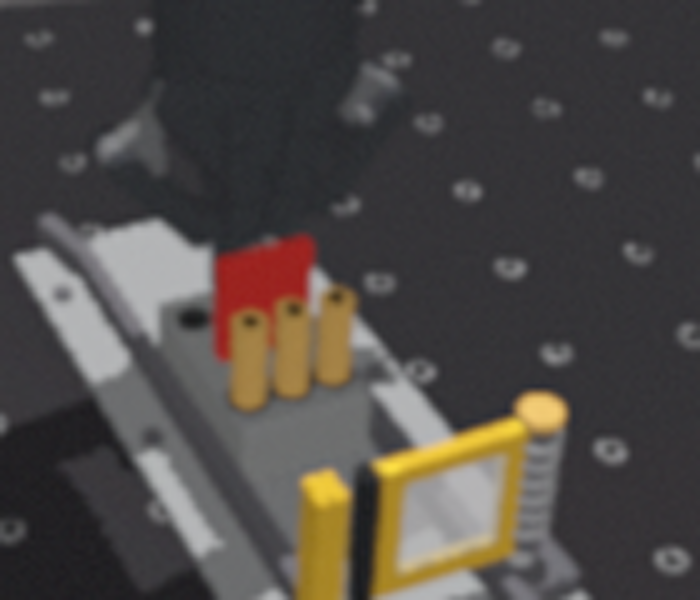

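move_arm(
  steps=[
    {"translation": [-0.2,1,0],"turn": 0},
    {"translation": [-0.2,1,4],"turn": 0},
    {"translation": [-0.2,1,8],"turn": 0},
    {"translation": [-0.2,0,10],"turn": -0.14},
    {"translation": [-0.2,-3,10],"turn": -0.28},
    {"translation": [-0.2,-7,10],"turn": -0.42},
    {"translation": [-0.2,-11,10],"turn": -0.56},
    {"translation": [-0.2,-13,10],"turn": -0.7},
    {"translation": [-0.2,-13.7,10],"turn": -0.7},
    {"translation": [-0.2,-13.7,10],"turn": -0.7},
  ],
  grip=0.94,
)

```text
clock: 4.4
ee_pos: [0.4936, -0.0151, 0.1652]
orientation: [-0.0, 0.855, 0.519, -0.0]
force: [0.3, 0.6, -0.4]
finger_gap: 0.0804
```

move_arm(
  steps=[
    {"translation": [0,0,-2],"turn": 0},
    {"translation": [0,0,-2],"turn": 0},
    {"translation": [0,0,-2],"turn": 0},
  ],
)

```text
clock: 4.7
ee_pos: [0.4934, -0.014, 0.1451]
orientation: [-0.0, 0.855, 0.519, -0.001]
force: [0.1, 0.5, 1.0]
finger_gap: 0.0802
```

```bash
python3 - <<'E'
from h import *
from plan import *
L=np.load("lane.npy"); tcp(L)
o=shot("e",dict(top=(300,130,480,260,4.2),side=(300,170,460,330,4)))
rackx(L,o)
ob=robot.observe();l=w2lane(L,ob["ee_pos"])[0];g=ob["finger_gap"]*500+7.25
for s in(1,-1):
    P=[l[0]+s*g*np.cos(np.radians(50)),l[1]+s*g*np.sin(np.radians(50)),l[2]]
    print(s,np.round(P,1),[((proj("side",lane2w(L,[P[0],P[1],P[2]+dz]))-[300,170])*4).round().tolist() for dz in(-8,5,0)])
E
```

```text
t 4.7 tcp lane [ -7.7 -31.2 131.9] z 0.1451 jaw lane deg 50.1 F [0.1 0.5 1. ] gap 0.0802
top 74 red front x/y/z [[-128.3, -21.4, 60.1], [-125.8, -4.7, 80.9], [-121.7, 13.1, 84.4]]
side 189 red front x/y/z [[-123.5, -16.6, 57.2], [-120.0, -0.3, 74.0], [-118.4, 16.0, 83.0]]
1 [ 23.1   5.6 132.5] [[[389.0, 317.0]], [[392.0, 292.0]], [[391.0, 302.0]]]
-1 [-37.7 -66.8 132.5] [[[156.0, 272.0]], [[156.0, 247.0]], [[156.0, 257.0]]]
```

View pics/e_side.png

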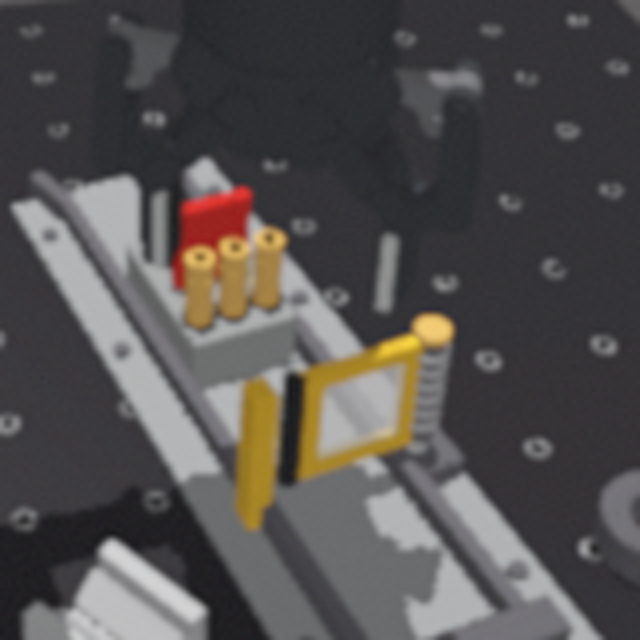

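View pics/e_top.png

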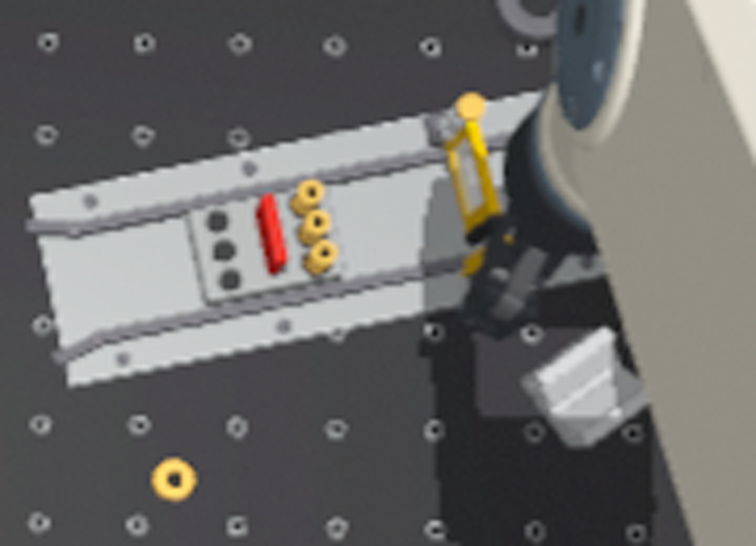

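Side view: finger A is above the bay side of the gate, tip at crop (385,310). Finger B's tip is at (158,265), outside the lane. Top view: the rack's red plate is at crop (272,235) and the bystanders haven't moved. Now I'll descend.

move_arm(
  steps=[
    {"translation": [0,-0.2,-3],"turn": 0},
    {"translation": [0,-0.2,-6],"turn": 0},
    {"translation": [0,-0.2,-8],"turn": 0},
    {"translation": [0,-0.2,-8],"turn": 0},
  ],
)

```text
clock: 5.2
ee_pos: [0.4923, -0.0168, 0.0637]
orientation: [-0.001, 0.855, 0.518, -0.002]
force: [0.0, -0.5, 0.9]
finger_gap: 0.08
```

```bash
cat > run2.py <<'E'
from plan import *
gap=80;xr=-124.5
L=np.load("lane.npy"); tcp(L)
ob=robot.observe();q=ob["orientation"];p0=ob["ee_pos"]
yaw0=np.arctan2(q[2]**2-q[1]**2,2*q[1]*q[2])
key=[(0,39,50),(.15,40,50),(.3,42,50),(.45,44,49),(.6,46,48),(.75,49,46.5),(.9,52,45),(1.05,55,41.5),(1.2,58,38),(1.3,60,35),(1.4,63,31.5),(1.5,66,28),(1.6,67,24),(1.65,67,20),(1.68,66,16)]
for th,r,ph in key:
    p=np.radians(ph);A=Acen(th,r,p);B,c=check(A,p,gap,xr,th)
    C=(A+B)/2; w=lane2w(L,[*C,0])[0][:2]
    print(th,r,ph,"A",A.round(0),"B",B.round(0),"shift",((w-p0[:2])*100).round(2),"turn",round(p+L[3]-yaw0,3),min((round(float(v)),k) for k,v in c.items()))
E
python3 run2.py
python3 -c "
from h import *
shot('f',dict(side=(300,170,460,330,4)))"
```

```text
t 5.2 tcp lane [ -5.3 -32.8  50.4] z 0.0637 jaw lane deg 50.0 F [ 0.  -0.5  0.9] gap 0.08
0 39 50 A [16.  5.] B [-45. -67.] shift [-0.04  0.91] turn 0.001 (19, 'A-bar')
0.15 40 50 A [10.  2.] B [-51. -70.] shift [-0.46  1.44] turn 0.001 (21, 'A-bar')
0.3 42 50 A [ 3. -1.] B [-58. -73.] shift [-0.89  2.08] turn 0.001 (19, 'A-post')
0.45 44 49 A [-5. -2.] B [-67. -74.] shift [-1.18  2.9 ] turn -0.017 (17, 'A-post')
0.6 46 48 A [-14.  -2.] B [-77. -73.] shift [-1.32  3.81] turn -0.034 (17, 'A-post')
0.75 49 46.5 A [-23.  -1.] B [-88. -70.] shift [-1.37  4.85] turn -0.06 (22, 'A-post')
0.9 52 45 A [-32.   0.] B [-98. -67.] shift [-1.34  5.82] turn -0.087 (29, 'A-post')
1.05 55 41.5 A [-40.   3.] B [-111.  -59.] shift [-1.04  6.96] turn -0.148 (22, 'B-st')
1.2 58 38 A [-48.   8.] B [-123.  -50.] shift [-0.55  8.11] turn -0.209 (17, 'B-plate')
1.3 60 35 A [-54.  13.] B [-131.  -41.] shift [-0.08  8.89] turn -0.261 (9, 'B-plate')
1.4 63 31.5 A [-59.  18.] B [-140.  -32.] shift [0.47 9.77] turn -0.322 (9, 'B-plate')
1.5 66 28 A [-65.  23.] B [-148.  -21.] shift [ 1.14 10.61] turn -0.383 (11, 'B-plate')
1.6 67 24 A [-67.  30.] B [-154.   -9.] shift [ 1.97 11.22] turn -0.453 (14, 'B-plate')
1.65 67 20 A [-68.  33.] B [-157.    1.] shift [ 2.57 11.54] turn -0.523 (18, 'A-st')
1.68 66 16 A [-67.  35.] B [-158.    9.] shift [ 3.06 11.68] turn -0.593 (19, 'A-st')
```

View pics/f_side.png

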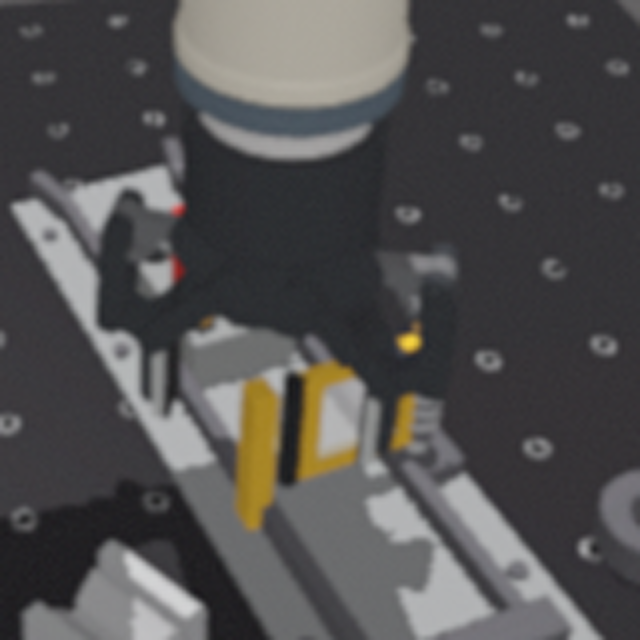

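Side view: finger A is down on the bay side of the gate (373,475), and B is outside the rail (160,410). I'll swing the gate to about 0.75 rad.

move_arm(
  steps=[
    {"translation": [0,0.5,0],"turn": 0},
    {"translation": [-0.05,0.9,0],"turn": 0},
    {"translation": [-0.45,1.45,0],"turn": 0},
    {"translation": [-0.9,2.1,0],"turn": 0},
    {"translation": [-1.2,2.9,0],"turn": -0.02},
    {"translation": [-1.3,3.8,0],"turn": -0.035},
    {"translation": [-1.35,4.85,0],"turn": -0.06},
    {"translation": [-1.35,4.85,0],"turn": -0.06},
  ],
)

```text
clock: 6.1
ee_pos: [0.4794, 0.0324, 0.0654]
orientation: [-0.0, 0.87, 0.492, -0.0]
force: [-1.0, -1.9, 0.7]
finger_gap: 0.0805
```

```bash
python3 run2.py | sed -n '1p;7,$p'
python3 -c "
from h import *
L=np.load('lane.npy')
rackx(L,shot('g',dict(side=(300,170,460,330,4))))"
```

```text
t 6.1 tcp lane [-56.1 -34.8  52.1] z 0.0654 jaw lane deg 46.5 F [-1.  -1.9  0.7] gap 0.0805
0.75 49 46.5 A [-23.  -1.] B [-88. -70.] shift [-0.08 -0.07] turn -0.0 (22, 'A-post')
0.9 52 45 A [-32.   0.] B [-98. -67.] shift [-0.05  0.9 ] turn -0.027 (29, 'A-post')
1.05 55 41.5 A [-40.   3.] B [-111.  -59.] shift [0.25 2.04] turn -0.088 (22, 'B-st')
1.2 58 38 A [-48.   8.] B [-123.  -50.] shift [0.74 3.19] turn -0.149 (17, 'B-plate')
1.3 60 35 A [-54.  13.] B [-131.  -41.] shift [1.21 3.97] turn -0.201 (9, 'B-plate')
1.4 63 31.5 A [-59.  18.] B [-140.  -32.] shift [1.77 4.85] turn -0.262 (9, 'B-plate')
1.5 66 28 A [-65.  23.] B [-148.  -21.] shift [2.43 5.69] turn -0.323 (11, 'B-plate')
1.6 67 24 A [-67.  30.] B [-154.   -9.] shift [3.26 6.3 ] turn -0.393 (14, 'B-plate')
1.65 67 20 A [-68.  33.] B [-157.    1.] shift [3.86 6.62] turn -0.463 (18, 'A-st')
1.68 66 16 A [-67.  35.] B [-158.    9.] shift [4.35 6.76] turn -0.533 (19, 'A-st')
top 74 red front x/y/z [[-128.4, -21.4, 58.1], [-125.8, -5.2, 80.8], [-121.7, 13.3, 84.5]]
side 12 red front x/y/z [[-121.1, -19.5, 41.3], [-120.1, -18.8, 47.9], [-118.8, -16.9, 57.8]]
```

View pics/g_side.png

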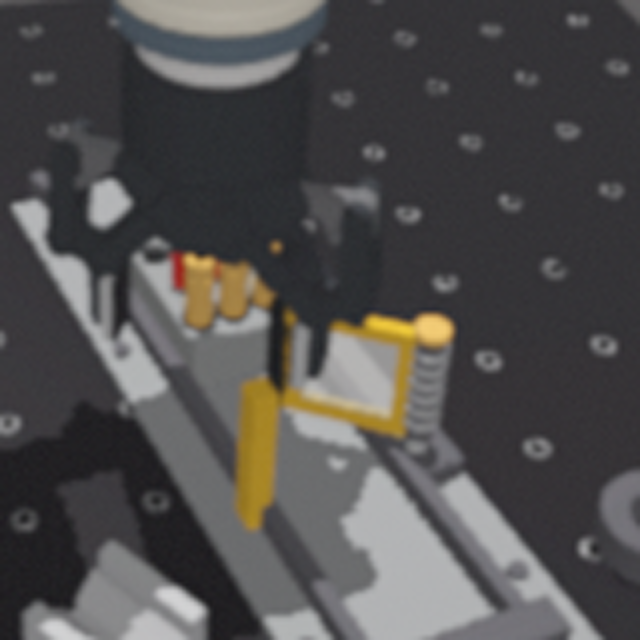

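Side view: the gate is about 0.75 rad open, held by finger A (318,345), with B (110,300) clear on the robot side of the rack. I'll continue swinging B in behind the plate.

move_arm(
  steps=[
    {"translation": [0,0.9,0],"turn": -0.03},
    {"translation": [0.25,2.05,0],"turn": -0.09},
    {"translation": [0.75,3.2,0],"turn": -0.15},
    {"translation": [1.2,4.0,0],"turn": -0.2},
    {"translation": [1.8,4.9,0],"turn": -0.26},
    {"translation": [2.45,5.75,0],"turn": -0.32},
    {"translation": [3.3,6.35,0],"turn": -0.39},
    {"translation": [3.9,6.65,0],"turn": -0.46},
    {"translation": [4.4,6.8,0],"turn": -0.53},
    {"translation": [4.4,6.8,0],"turn": -0.53},
  ],
)

```text
clock: 7.2
ee_pos: [0.5242, 0.0998, 0.0651]
orientation: [-0.0, 0.969, 0.246, -0.0]
force: [-2.5, 3.1, 0.6]
finger_gap: 0.0803
```

```bash
python3 run2.py | sed -n '1p;$p'
python3 -c "
from h import *
L=np.load('lane.npy')
rackx(L,shot('h',dict(side=(300,170,460,330,4),top=(300,130,480,260,4.2))))"
```

```text
t 7.2 tcp lane [-112.3   23.5   51.8] z 0.0651 jaw lane deg 16.0 F [-2.5  3.1  0.6] gap 0.0803
1.68 66 16 A [-67.  35.] B [-158.    9.] shift [-0.12  0.02] turn -0.0 (19, 'A-st')
top 7 red front x/y/z [[-128.3, -21.9, 49.6], [-127.9, -19.6, 59.8], [-124.7, -11.4, 68.7]]
side 227 red front x/y/z [[-124.0, -19.0, 51.5], [-119.9, -2.8, 72.1], [-118.3, 16.0, 82.7]]
```

View pics/h_side.png

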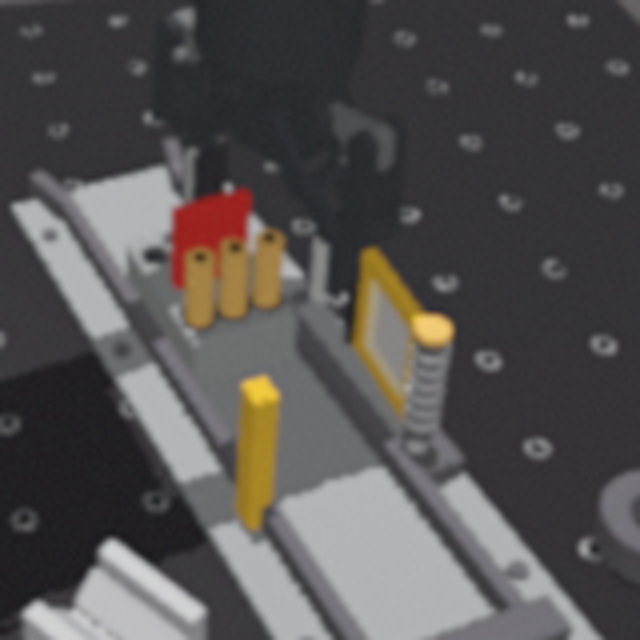

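View pics/h_top.png

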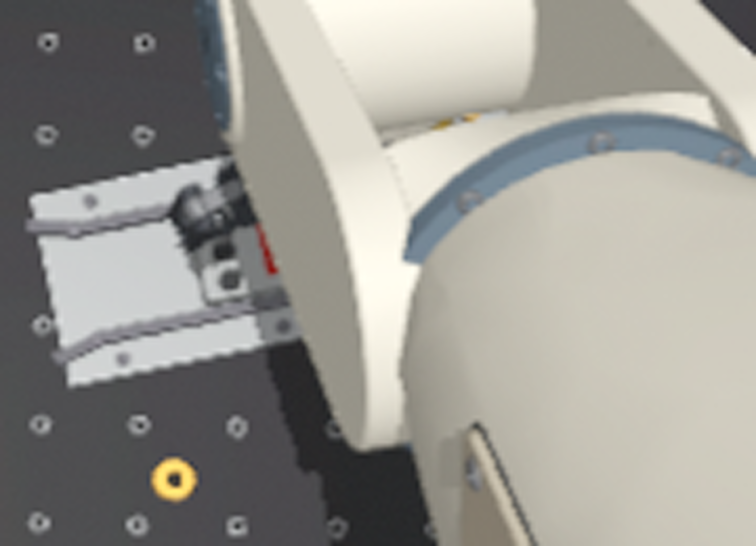

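Side view: the gate is open past 90° (leaf at 385,330), held by A (340,300). B is behind the red plate (180,180) and the plate hasn't moved. Now I'll push.

move_arm(
  steps=[
    {"translation": [0.1,-0.8,0],"turn": 0},
    {"translation": [0.2,-1.5,0],"turn": 0},
    {"translation": [0.25,-1.9,0],"turn": 0},
    {"translation": [0.3,-2.2,0],"turn": 0},
    {"translation": [0.33,-2.5,0],"turn": 0},
    {"translation": [0.36,-2.8,0],"turn": 0},
    {"translation": [0.38,-3.1,0],"turn": 0},
    {"translation": [0.4,-3.4,0],"turn": 0},
  ],
)

```text
clock: 8.1
ee_pos: [0.528, 0.0652, 0.0652]
orientation: [-0.0, 0.969, 0.247, -0.0]
force: [-4.0, 3.0, -0.9]
finger_gap: 0.0801
```

```bash
python3 -c "
from h import *
L=np.load('lane.npy');tcp(L)
rackx(L,shot('i',dict(side=(300,170,460,330,4))))"
```

```text
t 8.1 tcp lane [-77.7  19.8  51.9] z 0.0652 jaw lane deg 16.1 F [-4.   3.  -0.9] gap 0.0801
top 48 red front x/y/z [[-113.2, -22.9, 54.1], [-110.9, -13.7, 80.7], [-106.1, -2.9, 83.8]]
side 225 red front x/y/z [[-107.9, -20.0, 56.1], [-104.4, -3.1, 72.6], [-102.8, 14.0, 83.2]]
```

View pics/i_side.png

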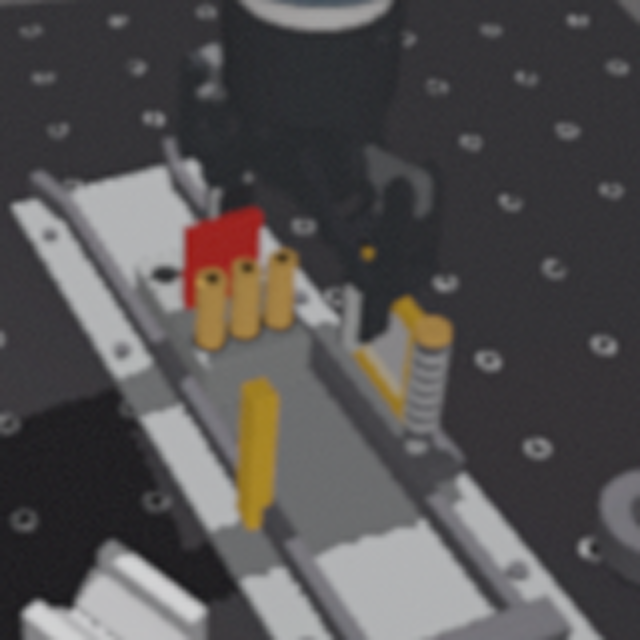

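The rack is at about x = -109 and the gate is still held at about 1.8 rad. I'll push 9 mm more, slowly, for a clear margin.

move_arm(
  steps=[
    {"translation": [0,-0.2,0],"turn": 0},
    {"translation": [0,-0.4,0],"turn": 0},
    {"translation": [0,-0.6,0],"turn": 0},
    {"translation": [0,-0.8,0],"turn": 0},
    {"translation": [0,-0.95,0],"turn": 0},
  ],
)

```text
clock: 8.7
ee_pos: [0.5281, 0.0559, 0.0653]
orientation: [-0.0, 0.969, 0.247, -0.0]
force: [-4.5, 4.4, -0.2]
finger_gap: 0.0803
```

```bash
python3 -c "
from h import *
L=np.load('lane.npy');tcp(L)
rackx(L,shot('j',dict(side=(300,170,460,330,4))))"
```

```text
t 8.7 tcp lane [-68.6  17.8  52. ] z 0.0653 jaw lane deg 16.1 F [-4.5  4.4 -0.2] gap 0.0803
top 44 red front x/y/z [[-104.2, -22.9, 56.9], [-102.3, -14.8, 80.9], [-97.5, -5.0, 84.5]]
side 232 red front x/y/z [[-99.4, -20.4, 54.1], [-95.6, -3.6, 72.5], [-94.0, 13.0, 82.9]]
```

View pics/j_side.png

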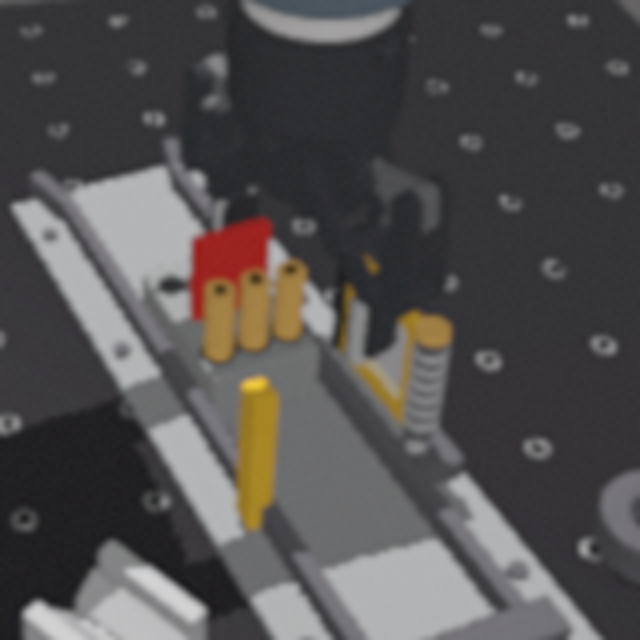

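The rack is at about x = -100, so its front is 13 mm past the free edge, with the gate held throughout. I'll back off 5 mm and lift straight up so the gate comes to rest on the rack's side.

move_arm(
  steps=[
    {"translation": [-0.1,0.5,0],"turn": 0},
    {"translation": [-0.1,0.5,3],"turn": 0},
    {"translation": [-0.1,0.5,7],"turn": 0},
    {"translation": [-0.1,0.5,10],"turn": 0},
    {"translation": [-0.1,0.5,10],"turn": 0},
    {"translation": [-0.1,0.5,10],"turn": 0},
  ],
  grip=0.94,
)

```text
clock: 9.4
ee_pos: [0.5284, 0.0609, 0.1662]
orientation: [0.0, 0.969, 0.247, 0.002]
force: [-0.3, -0.1, -0.1]
finger_gap: 0.0801
```

```bash
python3 -c "
from h import *
L=np.load('lane.npy');tcp(L)
rackx(L,shot('k',dict(side=(300,170,460,330,4))))
c=robot.observe()['ee_pos']
for x in(-118,-121): print(((lane2w(L,[x,0,0])[0]-c)*100).round(2))
"
```

```text
t 9.4 tcp lane [-73.4  19.2 152.9] z 0.1662 jaw lane deg 16.1 F [-0.3 -0.1 -0.1] gap 0.0801
top 75 red front x/y/z [[-104.1, -22.7, 55.0], [-102.7, -7.4, 79.5], [-97.0, 8.7, 83.6]]
side 218 red front x/y/z [[-98.5, -20.4, 52.6], [-95.5, -4.3, 71.3], [-94.2, 13.4, 82.7]]
[ -2.69   3.95 -15.12]
[ -2.76   4.25 -15.12]
```

View pics/k_side.png

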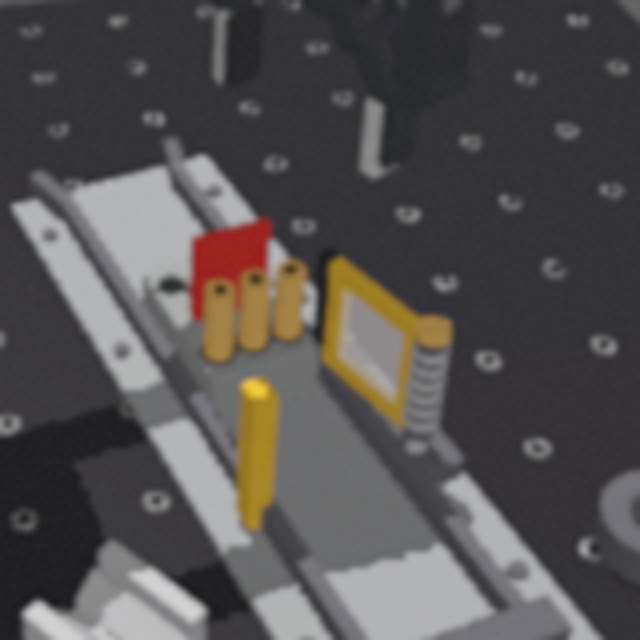

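Side view: the gate leaf rests on the rack's side with its roller at (325,290), and the rack is at x ≈ -100. I'll close the fingers, turn, and go behind the plate for the final push.

move_arm(
  steps=[
    {"translation": [-0.3,0.5,0],"turn": 0.14},
    {"translation": [-0.6,1,0],"turn": 0.28},
    {"translation": [-1,1.6,0],"turn": 0.42},
    {"translation": [-1.4,2.2,0],"turn": 0.56},
    {"translation": [-1.8,2.8,0],"turn": 0.7},
    {"translation": [-2.2,3.4,0],"turn": 0.84},
    {"translation": [-2.6,4,0],"turn": 0.98},
    {"translation": [-3.1,4.3,0],"turn": 1.12},
    {"translation": [-3.1,4.3,0],"turn": 1.26},
    {"translation": [-3.1,4.3,0],"turn": 1.29},
  ],
  grip=0,
)

```text
clock: 10.5
ee_pos: [0.4955, 0.1038, 0.164]
orientation: [-0.001, 0.625, 0.781, -0.001]
force: [-0.5, -0.6, 0.5]
finger_gap: -0.0001
```

move_arm(
  steps=[
    {"translation": [0,0,-2],"turn": 0},
    {"translation": [0,0,-4.5],"turn": 0},
    {"translation": [0,0,-4.5],"turn": 0},
    {"translation": [0,0,-4.5],"turn": 0},
  ],
)

```text
clock: 10.9
ee_pos: [0.4958, 0.1037, 0.1198]
orientation: [-0.001, 0.627, 0.779, -0.001]
force: [-0.2, 0.1, -1.0]
finger_gap: 0.0003
```

```bash
python3 -c "
from h import *
L=np.load('lane.npy');tcp(L)
rackx(L,shot('l',dict(side=(300,170,460,330,4))))
"
```

```text
t 10.9 tcp lane [-122.2   -3.4  106.5] z 0.1198 jaw lane deg 89.9 F [-0.2  0.1 -1. ] gap 0.0003
side 226 red front x/y/z [[-98.8, -20.5, 50.3], [-95.6, -5.7, 71.1], [-94.0, 13.0, 82.7]]
```

View pics/l_side.png

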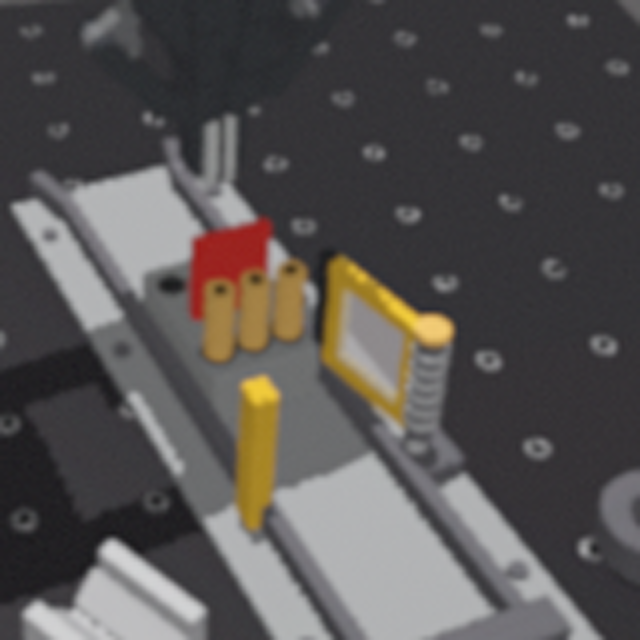

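move_arm(
  steps=[
    {"translation": [0,0,-2.5],"turn": 0},
    {"translation": [0,0,-5],"turn": 0},
    {"translation": [0,0,-5.4],"turn": 0},
    {"translation": [0,0,-5.4],"turn": 0},
  ],
)

```text
clock: 11.4
ee_pos: [0.4963, 0.1039, 0.0666]
orientation: [-0.0, 0.626, 0.78, -0.0]
force: [0.7, -0.3, -0.1]
finger_gap: 0.0004
```

move_arm(
  steps=[
    {"translation": [0.17,-0.8,0],"turn": 0},
    {"translation": [0.35,-1.6,0],"turn": 0},
    {"translation": [0.55,-2.5,0],"turn": 0},
    {"translation": [0.75,-3.4,0],"turn": 0},
    {"translation": [0.95,-4.3,0],"turn": 0},
    {"translation": [1.15,-5.2,0],"turn": 0},
    {"translation": [1.35,-6.1,0],"turn": 0},
    {"translation": [1.55,-7,0],"turn": 0},
    {"translation": [1.75,-7.9,0],"turn": 0},
    {"translation": [1.9,-8.6,0],"turn": 0},
  ],
)

```text
clock: 12.4
ee_pos: [0.5153, 0.0169, 0.0662]
orientation: [-0.0, 0.626, 0.78, -0.0]
force: [1.4, 5.8, 2.7]
finger_gap: 0.0
```

```bash
python3 -c "
from h import *
L=np.load('lane.npy');tcp(L)
rackx(L,shot('m',dict(side=(300,170,460,350,4))))
"
```

```text
t 12.4 tcp lane [-33.3  -3.1  52.9] z 0.0662 jaw lane deg 90.0 F [1.4 5.8 2.7] gap 0.0
side 291 red front x/y/z [[-18.0, -19.7, 55.0], [-12.9, -4.9, 71.1], [-11.5, 13.3, 82.7]]
```

View pics/m_side.png

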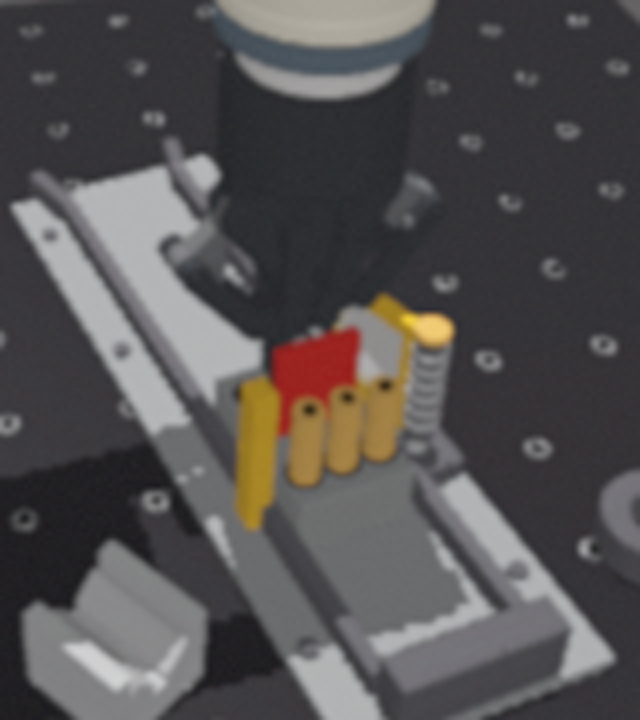

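Side view: the rack is at x ≈ -17, moving between the post and the hinge, and the gate still lies beside it. Continuing.

move_arm(
  steps=[
    {"translation": [0.15,-0.7,0],"turn": 0},
    {"translation": [0.3,-1.4,0],"turn": 0},
    {"translation": [0.46,-2.1,0],"turn": 0},
    {"translation": [0.62,-2.8,0],"turn": 0},
    {"translation": [0.77,-3.5,0],"turn": 0},
    {"translation": [0.93,-4.2,0],"turn": 0},
    {"translation": [1.08,-4.9,0],"turn": 0},
    {"translation": [1.24,-5.6,0],"turn": 0},
    {"translation": [1.37,-6.2,0],"turn": 0},
    {"translation": [1.44,-6.5,0],"turn": 0},
  ],
)

```text
clock: 13.5
ee_pos: [0.5301, -0.0478, 0.0664]
orientation: [0.0, 0.626, 0.78, 0.0]
force: [0.3, 2.3, 0.6]
finger_gap: 0.0001
```

```bash
python3 -c "
from h import *
L=np.load('lane.npy');tcp(L)
rackx(L,shot('n',dict(side=(300,170,460,350,4))))
"
```

```text
t 13.5 tcp lane [33.1 -2.6 53.2] z 0.0664 jaw lane deg 90.0 F [0.3 2.3 0.6] gap 0.0001
side 387 red front x/y/z [[48.1, -20.0, 47.7], [52.7, -5.4, 69.3], [54.1, 14.2, 82.9]]
```

View pics/n_side.png

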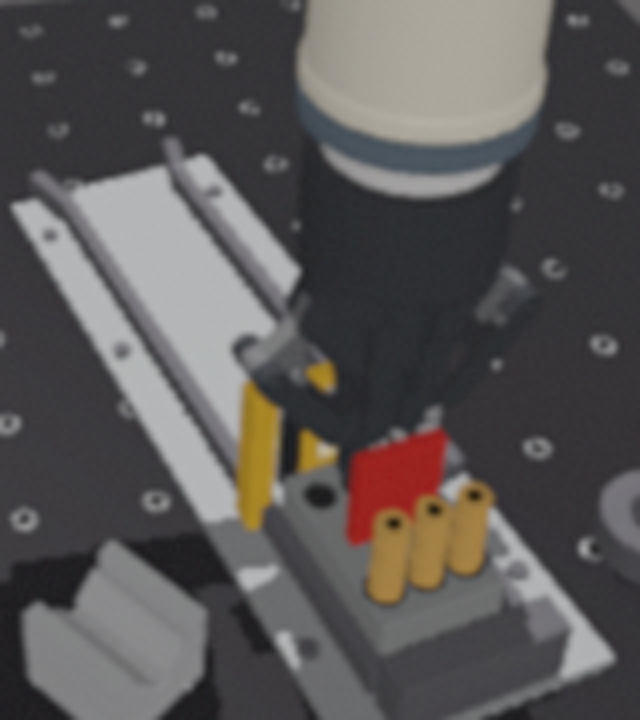

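The rack is at x ≈ 48.5 and the gate is already shut or nearly shut behind it. Creeping up to the stop.

move_arm(
  steps=[
    {"translation": [0.04,-0.2,0],"turn": 0},
    {"translation": [0.09,-0.4,0],"turn": 0},
    {"translation": [0.12,-0.55,0],"turn": 0},
    {"translation": [0.15,-0.7,0],"turn": 0},
  ],
)

```text
clock: 14.0
ee_pos: [0.5312, -0.0541, 0.0663]
orientation: [0.0, 0.626, 0.78, 0.0]
force: [-0.0, 2.1, 1.4]
finger_gap: 0.0003
```

```bash
python3 -c "
from h import *
L=np.load('lane.npy');tcp(L)
rackx(L,shot('o',{}))
"
```

```text
t 14.0 tcp lane [39.5 -2.9 53.1] z 0.0663 jaw lane deg 90.0 F [-0.   2.1  1.4] gap 0.0003
side 406 red front x/y/z [[53.8, -20.1, 47.7], [59.0, -5.6, 69.8], [60.1, 14.0, 83.0]]
```

Not at the stop yet: the push force is still about 2 N. A little more.

move_arm(
  steps=[
    {"translation": [0.02,-0.1,0],"turn": 0},
    {"translation": [0.04,-0.2,0],"turn": 0},
    {"translation": [0.05,-0.25,0],"turn": 0},
  ],
)

```text
clock: 14.4
ee_pos: [0.5312, -0.0547, 0.0665]
orientation: [-0.001, 0.626, 0.779, 0.001]
force: [-3.1, 18.4, 8.2]
finger_gap: 0.0
```

Force rose to 18 N without further motion, so the rack is against the stop. Backing off 5 mm and lifting clear.

move_arm(
  steps=[
    {"translation": [-0.05,0.25,0],"turn": 0},
    {"translation": [-0.13,0.6,0],"turn": 0},
    {"translation": [-0.13,0.6,0],"turn": 0},
    {"translation": [-0.13,0.6,4],"turn": 0},
    {"translation": [-0.13,0.6,8],"turn": 0},
    {"translation": [-0.13,0.6,12],"turn": 0},
    {"translation": [-0.13,0.6,16],"turn": 0},
    {"translation": [-2,0.6,18],"turn": 0},
    {"translation": [-6,0.6,18],"turn": 0},
    {"translation": [-10,0.6,18],"turn": 0},
  ],
)

```text
clock: 15.4
ee_pos: [0.4311, -0.0509, 0.2469]
orientation: [0.001, 0.626, 0.78, 0.0]
force: [-0.8, -0.2, 0.4]
finger_gap: 0.0001
```

move_arm(
  steps=[
    {"translation": [0,4,0],"turn": 0},
    {"translation": [0,8,0],"turn": 0},
    {"translation": [0,12,0],"turn": 0},
    {"translation": [0,16,0],"turn": 0},
    {"translation": [0,20,0],"turn": 0},
    {"translation": [0,20,0],"turn": 0},
    {"translation": [0,20,0],"turn": 0},
  ],
)

```text
clock: 16.1
ee_pos: [0.4314, 0.1497, 0.2461]
orientation: [0.0, 0.625, 0.781, -0.0]
force: [-0.7, -0.3, -0.3]
finger_gap: -0.0001
```

```bash
python3 - <<'E'
from h import *
L=np.load('lane.npy');tcp(L)
o=shot('p',dict(side=(300,170,460,350,4),top=(300,130,480,260,4.2)))
rackx(L,o)
p,d=o["side"];C=cloud("side",d);l=w2lane(L,C.reshape(-1,3));hsv=cv2.cvtColor(p,cv2.COLOR_RGB2HSV).reshape(-1,3)
k=(hsv[:,0]>18)&(hsv[:,0]<30)&(hsv[:,1]>150)&(l[:,2]>30)&(l[:,2]<86)&(l[:,1]>-25)&(l[:,1]<35)&(abs(l[:,0])<60)
q=l[k];s,i=np.polyfit(q[:,1],q[:,0],1);print("gate angle (from leaf slope)",s,k.sum())
E
```

```text
t 16.1 tcp lane [-181.   -56.3  232.8] z 0.2461 jaw lane deg 90.2 F [-0.7 -0.3 -0.3] gap -0.0001
side 379 red front x/y/z [[54.6, -20.2, 49.3], [59.1, -4.6, 70.6], [60.2, 14.4, 82.8]]
gate angle (from leaf slope) -0.028765423847555427 250
```

View pics/p_side.png

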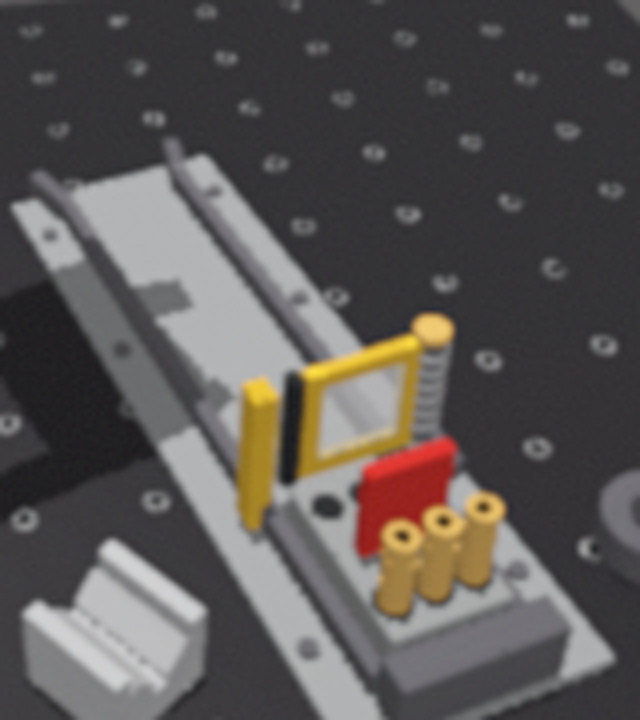

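View pics/p_top.png

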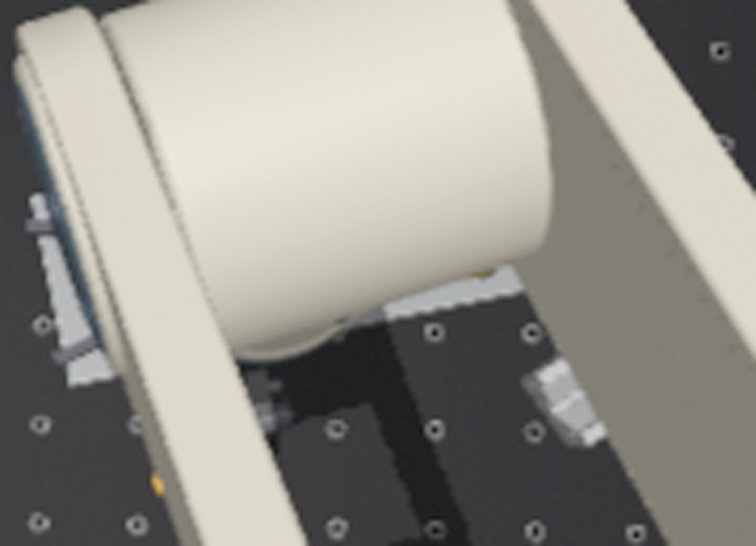

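```bash
python3 -c "
from bench import robot
print(robot.sign_off())"
```

```text
the job is handed in; nothing more can be done
None
```

The rack is home against the end stop with the gate shut behind it, and I handed the job in at about 16 s of the 67 s allowed. No verdict was reported.

**What I did**
1. With shut fingers I pushed the rack from x ≈ -181 mm to -124 mm.
2. One fingertip swung the gate open to about 1.7–1.8 rad. It held the gate there while the other pushed the red plate until the rack reached x ≈ -100 mm. The gate then came to rest on the rack's side.
3. With shut fingers I pushed the rack to the stop and lifted clear.

**Last checks**
- **Rack:** the force rose from 2 N to 18 N with no further motion, which is the end stop. Depth in the side view puts the rack origin at x ≈ 55 mm, against 56 mm for home. The rack stands flat and did not spring back when I let go.
- **Gate:** its fitted angle is about -0.03 rad, within the noise of the fit, and it looks the same as at the start.
- **Arm and bystanders:** the arm is clear of everything. The vee block and ring gauge stand where they were. In the last top view the arm partly hid the loose standoff and fully hid the ring gauge. The standoff was last seen in full, unmoved, while the gate was being held open.

**Disagreements:** the two cameras differed by up to about 7 mm on the plate's x position. The side view agreed with the arm's own position reading at contact, so I relied on it. One move call was refused for a missing "turn" value and had no effect.

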